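# Close the ticket case: fold its flap over and tuck it beneath the lip

### The job

Close the open ticket case on the counter without gripping or lifting anything: with the fingertips on the outer face only, fold its hinged flap over until it lies flat, hold it down, and push it forward by its ridge until its free edge is fully home beneath the retaining lip, so that the flap stays shut when you let go. Leave the case where it stands, and do not disturb the stapler, the tape measure or the tin beside it.

Things in the scene. Friction and masses are not known exactly. Their poses are not given: they have to be found in the camera images.
- ticket_case: loose open tray of grey plastic, 170 x 130 x 38 mm, about 1 kg, with white tickets inside and a brown pressboard flap. Origin: centre of its underside; z up, x axis from the lip (x -85 to -61 mm) to the hinge (x +75 mm), y along the hinge. Side walls 37 mm high stand clear of the flap; the far wall below the hinge is 23 mm high.
- lip (a point): middle of the inner (rear) edge of the retaining lip, on its upper face, 38 mm above the counter. The lip is a fixed 4 mm thick strip across the front of the case, 24 mm deep; its underside is 34 mm above the counter, 5 mm above the flat flap. A flap that is too far forward as it comes down lands on top of the lip.
- flap_hinge (a point): middle of the hinge axis of the flap, 27.5 mm above the counter; axes as the case's. It moves with tuck.
- flap (a joint): angle of the flap, rad: 0 folded over flat, 1.57 upright, up to 1.95 leaning back, away from the lip. The flap is a board 130 mm long from hinge to free edge, 116 mm wide, 3 mm thick. A light spring in the hinge (about 0.08 N m when flat) lifts it again whenever it is let go and not tucked.
- tuck (a joint): how far the flap, with its hinge pin in slots, has been slid towards the lip, in m: 0 = drawn back (the flat flap's free edge is 6 mm short of the lip), 0.020 = fully home (edge 14 mm beneath the lip), where it stops. It slides with about 1.5 N of friction, at any flap angle, and stays where it is left.
- flap_push (a point): middle of the outer face of the flap (upper face when flat, then 29 mm above the counter; far face when upright), 85 mm from the hinge; its z points out of that face. At 98 mm from the hinge rises a ridge, 70 mm wide along the hinge, 8 mm high, steep on the hinge side, sloping to 110 mm on the edge side: a fingertip held down on this point and moved towards the lip pushes the ridge.
- flap_edge (a point): middle of the free edge of the flap, 130 mm from the hinge, half-way through its thickness
- flap_lining: paper sheet 100 x 92 mm glued to the inner face of the flap (the side towards the tickets); not to be touched. Its origin is on the hinge axis.
- stapler: red stapler, 155 x 36 x 50 mm, loose beside the case on its left; bystander. Origin: centre of its underside.
- tape_measure: yellow round tape measure, 52 x 58 x 15 mm, loose, right of the case; bystander. Origin: underside.
- button_tin: round grey-green tin with a lid, 70 mm across, 46 mm high, loose, right of the case; bystander. Origin: centre of its underside.

How it is judged:
On the way, in this order (a step that is already met when the one before it is completed fails the run):
1. the flap is folded down flat with its edge still behind the lip (value of joint flap below 0.08 rad and value of joint tuck below 0.01 m), for 0.02 s.
2. the flap's edge is pushed home beneath the lip (value of joint flap below 0.065 rad and value of joint tuck above 0.016 m), for 0.1 s.
At the end, for the whole second after the job is handed in: The flap lies shut (within 0.065 rad of flat) and has been slid at least 16 of its 20 mm towards the lip (its edge at least 10 mm beneath the lip), held by the lip alone; the case stands flat and still on the counter within 30 mm of its start, and the three bystanders within 30 mm of theirs (all of step 2 and linear speed of ticket_case below 0.02 m/s and angle between ticket_case's own z axis and vertical below 0.05 rad and height (world z) of ticket_case below 0.006 m and distance of each of ticket_case, stapler, tape_measure, button_tin from where it was at the start of the episode below 0.03 m); the robot touches nothing.
It fails at once if the case is lifted off the counter or tipped (height (world z) of ticket_case above 0.012 m or angle between ticket_case's own z axis and vertical above 0.15 rad).
It fails at once if the case is shoved more than 30 mm from its place (distance of ticket_case from where it was at the start of the episode above 0.03 m).
It fails at once if the flap is gripped or pulled by its inner face (contact force between the fingers and flap_lining above 0.5 N).
It fails at once if a bystander is moved more than 30 mm or lifted (distance of any of stapler, tape_measure, button_tin from where it was at the start of the episode above 0.03 m).
It also fails if it takes over 43 s, if anything falls off the work surface, if the arm or the gripper's body presses on something with over 40 N, if the wrist force passes 120 N, or if a joint passes its speed limit or range.

### The arm

A 6-joint arm with a two-finger parallel gripper is mounted at the origin on a cart in front of the work surface, level with it; the furniture and walls round the work are solid. World frame = base frame: x ahead of the robot, y to its left, z up, the work surface at z = 0. Lengths are in m, angles in rad, forces in N, time in s.
With the tool pointing down it reaches from about 0.375 to 0.9 m from the base axis. Payload 3.1 kg.
Tool frame: the origin (TCP) lies on the centre line of the jaws, within the pads' length; the fingertips stand bot.tcp_to_tips ahead of it and the grasp point (between the pads) lies 3 mm ahead of it (bot.tcp_to_tips is the distance from the TCP to the fingertips, in m); z points along the fingers, y is the line along which they close (so a half turn about z gives the same grasp; the last joint's range is limited). The gripper opens to 87 mm and grips with 3 to 60 N. Pads are 19 mm wide; open, the fingers measure 117 mm over their backs; the gripper's body (75 mm by 190 mm) begins 51 mm behind the grasp point.
Start: joints at [1.018, 0.527, 1.433, -0, 1.181, -0.178], TCP at [0.229, 0.582, 0.245] pointing down, gripper open.
Joint ranges: [-3.08, 3.08], [-0.75, 2.2], [0.22, 2.44], [-1.43, 4.57], [0, 2.65], [-2.85, 2.85]. Speed limits (rad/s): [2.79, 2.79, 3.14, 3.14, 3.14, 3.14].

### API

Orientations are given as a unit quaternion [w, x, y, z].
In Python, from rig import bot, planner, imaging, order, look_for, spot_point, get_clock, get_qpos, get_dq, get_tau, get_tcp_pos, get_tcp_rot, get_contact_force, get_moment, get_grip_width, get_grasp_force gives the robot as it stands. Calls block until the motion is done:
- bot.goto(position, orientation): joint-space move of the TCP to a pose.
- bot.move_linear(position, attitude=None, speed=0.15): straight line of the TCP; attitude=None keeps the orientation; speed is the mean speed in m/s.
- bot.goto_joints(angles): joint-space move.
- bot.command_gripper(opening): opening from 0.0 (shut) to 1.0 (fully open); the grip force is fixed at half the most; returns when the fingers have stopped.
- bot.pause(seconds).
- planner.inverse_kinematics(position, orientation): joint angles nearest the present ones, or None.
- imaging.camera(name): name is "scene" or "side" or "wrist"; returns a dict with "color" (480x640x3 uint8, blue, green, red), "z_map" (480x640 float32, m along the optical axis (not along the pixel's ray), 0 where there is no reading), "intrinsics" (3x3 intrinsics, pixels), "origin" and "rotation" of the camera in the world; the wrist camera has in their place "T_tool_cam" (4x4, takes a point from camera to tool coordinates, whose origin is the TCP and whose axes are the flange's). Camera axes: x right, y up, looking along -z (the intrinsics and any distortion apply to the point x, -y, -z); pixel columns grow to the right and rows downward; lengths in m; the calibration is good to about 2 mm. The wrist camera is an equidistant fisheye: a pixel r from the principal point sees the ray r / f radians off the axis. A picture is of the moment at which its call begins: read the wrist's pose just before it.
A pose or a line that the arm cannot do raises bot.PlanningError and nothing moves.
- order.finish_job(): hands the job in; it is judged then, once.
Trained networks look in a picture, given as the dict that the camera call returned (one of the last four; its "shot" number tells which), for a name from the list of things; names that differ only in an ending like _2 or _b are one class to them, and where a whole thing is asked for, a point or a joint stands for the part that bears it (a point fixed in the world has none). Each returns a list of dicts, best first, with "confidence" (0 to 1); they miss things now and then, are a little off and sometimes report something else, mostly with a low value. They report only what shows in the picture. A call takes as long as a camera call.
- look_for(picture, label): "location" ([x, y, z] in m, in world coordinates, good to about 4 mm: the middle of the surface that is visible of it).
- spot_point(picture, label): "location" ([x, y, z] in m, in world coordinates, good to about 4 mm: a listed point, or the origin of a listed thing).
Readings, each from a call of its own:
- get_clock(): time.
- get_qpos(): joint angles.
- get_dq(): joint speeds.
- get_tau(): joint torques, N m.
- get_tcp_pos(): TCP position.
- get_tcp_rot(): TCP orientation.
- get_contact_force(): force on the tool from outside, world axes, zero at the start.
- get_moment(): the same for the moment, N m.
- get_grip_width(): opening from 0.0 (shut) to 1.0 (fully open).
- get_grasp_force(): force on a finger pad.
Only numpy, scipy, OpenCV 4.12 (cv2) and the standard library are available. Lean on these libraries where they do the work, as an engineer would, in place of code of your own. Each camera call takes 0.05 s, during which the arm holds its last target. There are 200 camera calls.

## Working session

There is one attempt and no reset: what is moved stays moved. The work goes in short steps, each a Python script; the robot and the scene stay as the last script left them, time stands still between calls to the robot, and variables do not carry over. Pictures are saved under pics/ and viewed, at most 10 in all, crops included, and the job is handed in when it is done.

```bash
mkdir -p pics; ls; python3 - <<'E'
from rig import *
import cv2
print(get_clock(), bot.tcp_to_tips, get_tcp_pos(), get_tcp_rot(), get_grip_width())
for n in ["scene","side"]:
    p=imaging.camera(n); cv2.imwrite(f"pics/{n}0.png",p["color"])
    print(n,p["origin"],p["rotation"])
    for l in ["ticket_case","lip","flap_hinge","flap_push","flap_edge","stapler","tape_measure","button_tin"]:
        r=spot_point(p,l)
        print(l,[(d["location"],round(d["confidence"],2)) for d in r[:2]])
print(get_clock())
E
```

```text
pics
0.0 0.022 [0.22843514 0.58104043 0.24357558] [-3.59770691e-04  1.86305889e-01  9.82491220e-01 -9.94711453e-04] 1.002341958014256
scene [0.02708583 0.12367956 0.67800023] [-0.45868241 -0.1736597   0.32842342  0.80721175]
ticket_case []
lip [([0.4789, -0.2508, 0.0388], 0.9)]
flap_hinge [([0.5979, -0.3132, 0.0282], 0.93)]
flap_push [([0.5906, -0.3139, 0.1141], 0.85)]
flap_edge [([0.585, -0.3129, 0.1589], 0.6), ([0.4802, -0.2531, 0.0337], 0.2)]
stapler [([0.574, -0.1675, 0.0006], 0.92)]
tape_measure [([0.5233, -0.4407, 0.0021], 0.79)]
button_tin [([0.4094, -0.3627, -0.0033], 0.84)]
side [0.35301636 0.52688466 0.50834763] [-0.10813855 -0.04534278  0.47561592  0.87180249]
ticket_case [([0.5324, -0.2798, -0.0003], 0.89)]
lip [([0.4824, -0.2568, 0.0371], 0.62)]
flap_hinge [([0.5948, -0.3197, 0.0253], 0.58)]
flap_push [([0.5877, -0.318, 0.1138], 0.67)]
flap_edge [([0.587, -0.3098, 0.156], 0.67)]
stapler [([0.574, -0.1679, -0.0015], 0.84)]
tape_measure [([0.5216, -0.4387, -0.0015], 0.65)]
button_tin [([0.4143, -0.3649, 0.0035], 0.75), ([0.598, -0.3181, 0.0293], 0.71)]
0.9
```

View pics/scene0.png

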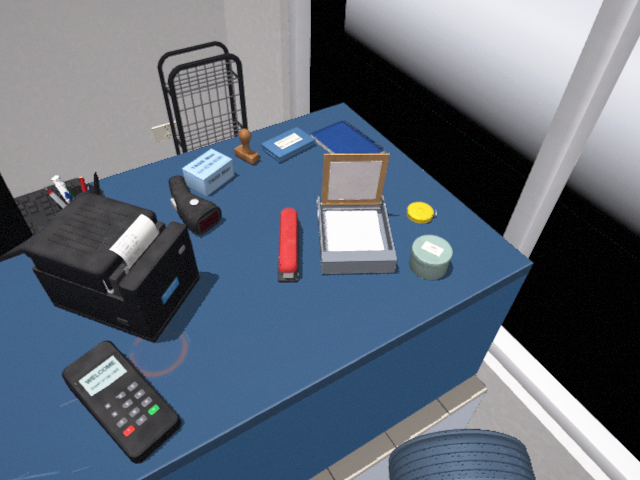

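View pics/side0.png

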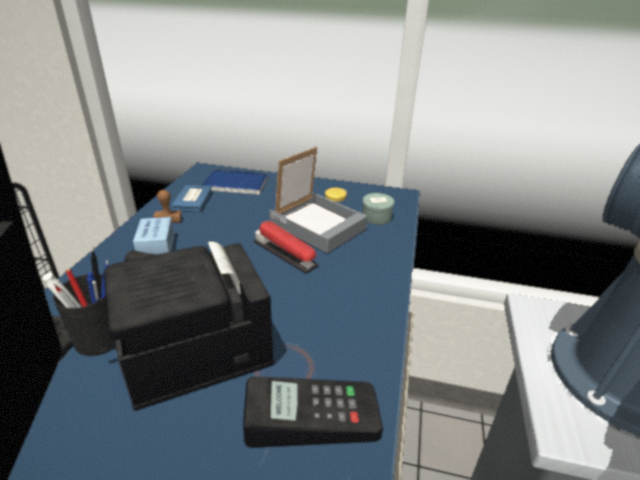

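```bash
cat > h.py <<'E'
from rig import *
import numpy as np, cv2
from scipy.spatial.transform import Rotation as R
def cloud(p):
    z=p["z_map"]; K=np.array(p["intrinsics"]); v,u=np.mgrid[:480,:640]
    c=np.stack([(u-K[0,2])/K[0,0]*z,-(v-K[1,2])/K[1,1]*z,-z],-1)
    q=np.array(p["rotation"]); M=q if q.shape==(3,3) else R.from_quat(q,scalar_first=True).as_matrix()
    w=c@M.T+np.array(p["origin"]); w[z<=0]=np.nan
    return w
E
python3 - <<'E'
from h import *
for n in ["scene","side"]:
    p=imaging.camera(n); w=cloud(p).reshape(-1,3)
    near=np.hypot(w[:,0]-.59,w[:,1]+.315)<.09
    f=w[near&(w[:,2]>.06)&(w[:,2]<.3)]
    c=f.mean(0); 
    for _ in range(3):
        nrm=np.linalg.svd(f-c)[2][2]; nrm*=np.sign(nrm[0]); f=f[abs((f-c)@nrm)<.006]; c=f.mean(0)
    yaw=np.arctan2(nrm[1],nrm[0]); th=np.arctan2(nrm[:2]@[np.cos(yaw),np.sin(yaw)],nrm[2])
    ey=np.array([-np.sin(yaw),np.cos(yaw)]); s=f[:,:2]@ey
    print(n,len(f),"n",nrm,"yaw",np.degrees(yaw),"theta",th,"c",c,"y",np.percentile(s,[1,99]),"z",np.percentile(f[:,2],[1,99]), "std",((f-c)@nrm).std())
    # table, rims in case frame
    t=w[(np.hypot(w[:,0]-.53,w[:,1]+.28)<.15)&(w[:,2]<.015)]; print(" table",np.nanmedian(t[:,2]))
    r=w[(np.hypot(w[:,0]-.53,w[:,1]+.28)<.12)&(w[:,2]>.03)&(w[:,2]<.045)]
    rect=cv2.minAreaRect((r[:,:2]*1000).astype(np.float32)); print(" rim",len(r),rect)
q=get_qpos()
def rot(yaw,a):
    x=np.array([np.cos(yaw),np.sin(yaw),0]);Z=np.array([0,0,1])
    zt=-np.sin(a)*x-np.cos(a)*Z; out=[]
    for s in (1,-1):
        y=s*np.array([-np.sin(yaw),np.cos(yaw),0]); out.append(R.from_matrix(np.c_[np.cross(y,zt),y,zt]).as_quat(scalar_first=True))
    return out
yaw=np.radians(-28)
for a in (0,20,40,50,60):
  for hh in ((.66,.10),(.66,.16),(.60,.2),(.56,.05)):
    for k,Q in enumerate(rot(yaw,np.radians(a))):
        pos=np.array([0.534+np.cos(yaw)*(hh[0]-.534),-.281+np.sin(yaw)*(hh[0]-.534),hh[1]])
        s=planner.inverse_kinematics(pos,Q); print(a,hh,k,None if s is None else np.round(s,2))
print(get_clock())
E
```

```text
scene 2430 n [ 0.8723733  -0.4788529   0.09830928] yaw -28.762746480636764 theta 1.4723279948064616 c [ 0.5874417  -0.3134937   0.11058143] y [-0.0493354   0.06404546] z [0.06104969 0.15493141] std 0.001335953932449992
 table -0.0011003982623899455
 rim 1767 ((534.9158325195312, -279.9548034667969), (234.951416015625, 171.67002868652344), 60.30821228027344)
side 1489 n [ 0.87128056 -0.48072289  0.09887208] yaw -28.887407195922734 theta 1.4717624411959667 c [ 0.58921373 -0.30848798  0.11079765] y [-0.04625588  0.0680576 ] z [0.06095305 0.15627532] std 0.0012678707164457304
 table 0.0006107819672106496
 rim 1161 ((534.3587646484375, -278.7939453125), (230.87890625, 170.13546752929688), 61.076507568359375)
0 (0.66, 0.1) 0 [-0.64  0.83  1.25 -0.    1.07 -1.72]
0 (0.66, 0.1) 1 [-0.64  0.83  1.25 -0.    1.07  1.42]
0 (0.66, 0.16) 0 [-0.64  0.76  1.21 -0.    1.17 -1.72]
0 (0.66, 0.16) 1 [-0.64  0.76  1.21 -0.    1.17  1.42]
0 (0.6, 0.2) 0 [-0.65  0.64  1.36 -0.    1.15 -1.73]
0 (0.6, 0.2) 1 [-0.65  0.64  1.36 -0.    1.15  1.41]
0 (0.56, 0.05) 0 [-0.66  0.79  1.55 -0.    0.8  -1.74]
0 (0.56,
[... 986 characters left out ...]
50 (0.66, 0.1) 1 [-0.6   1.28  0.4  -0.12  2.32  1.41]
50 (0.66, 0.16) 0 [-0.6   1.23  0.39 -0.13  2.39 -1.74]
50 (0.66, 0.16) 1 [-0.6   1.23  0.39 -0.13  2.39  1.4 ]
50 (0.6, 0.2) 0 [-0.61  1.06  0.68 -0.12  2.26 -1.73]
50 (0.6, 0.2) 1 [-0.61  1.06  0.68 -0.12  2.26  1.41]
50 (0.56, 0.05) 0 [-0.62  1.16  0.87 -0.11  1.98 -1.7 ]
50 (0.56, 0.05) 1 [-0.62  1.16  0.87 -0.11  1.98  1.45]
60 (0.66, 0.1) 0 None
60 (0.66, 0.1) 1 None
60 (0.66, 0.16) 0 None
60 (0.66, 0.16) 1 None
60 (0.6, 0.2) 0 [-0.61  1.15  0.57 -0.16  2.46 -1.76]
60 (0.6, 0.2) 1 [-0.61  1.15  0.57 -0.16  2.46  1.38]
60 (0.56, 0.05) 0 [-0.61  1.25  0.74 -0.13  2.18 -1.71]
60 (0.56, 0.05) 1 [-0.61  1.25  0.74 -0.13  2.18  1.43]
1.0
```

```bash
cat >> h.py <<'E'
yaw=np.radians(-28.8); u=np.array([np.cos(yaw),np.sin(yaw),0]); e=np.array([-np.sin(yaw),np.cos(yaw),0]); Z=np.array([0,0,1.])
H=.675*u+.0095*e+.0275*Z          # hinge axis middle, world
L=bot.tcp_to_tips
def pose(X,z,a):
    """leading (lip-side) corner of the tips at X from hinge along case x, height z above hinge axis, tool tilted by a"""
    zt=-np.sin(a)*u-np.cos(a)*Z; xt=np.cross(e,zt)
    lead=-np.cos(a)*u+np.sin(a)*Z
    p=H+X*u+z*Z-.0095*lead-L*zt
    return p,R.from_matrix(np.c_[xt,e,zt]).as_quat(scalar_first=True)
def arc(th,d=.086,off=.0015):
    a=min(np.radians(45),th*.6)
    return pose(-d*np.cos(th)+off*np.sin(th),d*np.sin(th)+off*np.cos(th),a)
def F():
    f=np.array(get_contact_force()); return np.round([f@u,f@e,f[2]],2)
def state(n="scene",save=None):
    p=imaging.camera(n)
    if save: cv2.imwrite("pics/"+save,p["color"])
    for l in ("flap_hinge","flap_edge","flap_push","lip"):
        for r in spot_point(p,l)[:1]:
            v=np.array(r["location"])-H; print("  ",n,l,np.round([v@u*1e3,v@e*1e3,v[2]*1e3],1),round(r["confidence"],2))
    return p
E
python3 - <<'E'
from h import *
w=cloud(imaging.camera("scene")).reshape(-1,3); r=np.hypot(w[:,0],w[:,1])
m=(r>.4)&(r<.8)&(w[:,0]>.1)&(w[:,2]<.5); print("max h",np.nanmax(w[m,2]),w[m][np.nanargmax(w[m,2])])
w1=pose(.06,.30,0); w2=pose(.045,.10,np.radians(45))
for k in (w1,w2,arc(1.3),arc(.7),arc(0)): print(np.round(k[0],3),planner.inverse_kinematics(*k))
if np.nanmax(w[m,2])<.2:
    bot.goto(*w1); bot.command_gripper(0.0); print(get_clock(),get_tcp_pos())
    bot.goto(*w2); print(get_clock(),get_tcp_pos(),w2[0],F())
    state("scene","s1.png"); state("side","d1.png")
E
```

```text
max h 0.4407276169783928 [ 0.36869952 -0.56483284  0.44072762]
[ 0.657 -0.35   0.35 ] [-6.39534314e-01  6.27905643e-01  9.50513859e-01 -4.44089210e-16
  1.56317315e+00 -1.70767582e+00]
[ 0.655 -0.349  0.136] [-0.61059104  1.22153694  0.41252942 -0.10119983  2.28746482 -1.71387211]
[ 0.597 -0.317  0.12 ] [-0.61898787  1.1003017   0.75516445 -0.09265638  2.06094829 -1.69740014]
[ 0.555 -0.294  0.1  ] [-0.63973485  0.87371587  1.21337694 -0.05602798  1.4711573  -1.69051357]
[ 0.529 -0.28   0.051] [-6.73303056e-01  7.62199079e-01  1.63307006e+00 -4.44089210e-16
  7.46323512e-01 -1.74144456e+00]
```

```bash
python3 - <<'E'
from h import *
w=cloud(imaging.camera("scene")).reshape(-1,3); r=np.hypot(w[:,0],w[:,1])
m=(r>.4)&(r<.8)&(w[:,0]>.1)&(w[:,2]<.5)&(w[:,1]>-.47); print("max h",np.nanmax(w[m,2]),w[m][np.nanargmax(w[m,2])])
w1=pose(.06,.30,0); w2=pose(.045,.10,np.radians(45))
if np.nanmax(w[m,2])<.2:
    bot.goto(*w1); bot.command_gripper(0.0); print(get_clock(),get_tcp_pos())
    bot.goto(*w2); print(get_clock(),get_tcp_pos(),w2[0],F())
    state("scene","s1.png"); state("side","d1.png")
E
```

```text
max h 0.21225041839637682 [0.74302146 0.21326812 0.21225042]
```

```bash
python3 - <<'E'
from h import *
w1=pose(.06,.30,0); w2=pose(.045,.10,np.radians(45))
p=np.array(get_tcp_pos()); bot.move_linear([p[0],p[1],.35]); print(get_clock())
bot.goto(*w1); bot.command_gripper(0.0); print(get_clock(),get_tcp_pos())
bot.goto(*w2); print(get_clock(),get_tcp_pos(),w2[0],F())
state("scene","s1.png"); state("side","d1.png")
E
```

```text
1.95
7.0417 [ 0.65697235 -0.35033913  0.3494789 ]
7.9 [ 0.65554145 -0.34964508  0.13743033] [ 0.65503621 -0.34926825  0.13633883] [-0.16  0.36  1.42]
   scene flap_hinge [-5.4  1.9  6.2] 0.75
   scene flap_edge [-10.   -0.9 131.3] 0.8
   scene flap_push [-7.2  2.1 89.4] 0.84
   scene lip [-129.2    1.1   10. ] 0.76
   side flap_hinge [ 4.5 -0.1  0.7] 0.69
   side flap_edge [-13.    0.7 130.3] 0.56
   side flap_push [-7.4 -6.8 86.6] 0.85
```

View pics/d1.png

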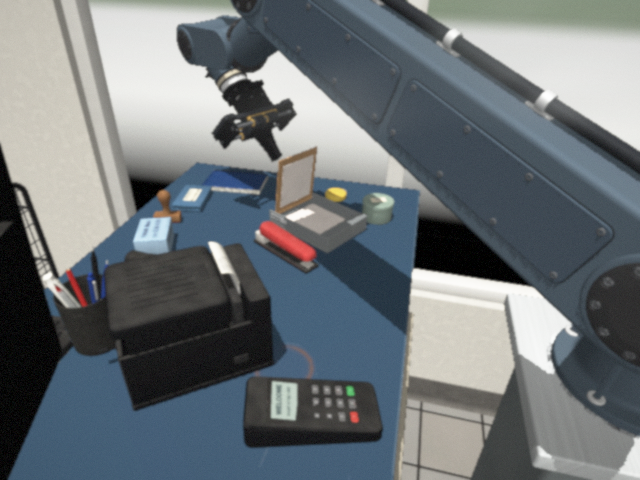

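The side view shows the closed fingertips at (275,155), behind the upright flap, whose top edge runs through (300,153). The path is clear, so I'll fold now and pause before it goes flat to check the tuck.

```bash
python3 - <<'E'
from h import *
for th in (1.4,1.2,1.0,.8,.6,.42):
    k=arc(th); bot.move_linear(*k,speed=.06); print(th,get_clock(),F(),np.round((np.array(get_tcp_pos())-k[0])*1e3,1))
state("scene","s2.png"); state("side","d2.png")
E
```

```text
1.4 9.55 [ 0.68 -0.81  0.36] [ 0.3 -0.2 -0. ]
1.2 9.9917 [0.12 0.67 0.27] [ 0.3 -0.2  0.4]
1.0 10.4333 [-0.51  0.42  0.04] [ 0.5 -0.4  0.2]
0.8 10.875 [0.17 0.1  0.47] [ 0.6 -0.5 -0.1]
0.6 11.3083 [ 0.11 -0.97  0.13] [ 0.8 -0.6  0. ]
0.42 11.7083 [ 0.6  -0.42 -0.1 ] [ 0.8 -0.6  0.1]
   scene flap_hinge [-3.7  6.   0.5] 0.96
   scene flap_edge [-115.6   -1.8   53.3] 0.6
   scene flap_push [-73.2   4.1  34.4] 0.72
   scene lip [-131.9   -1.1   10.8] 0.9
   side flap_hinge [ 5.2 -1.8 -4.3] 0.77
   side flap_edge [-113.8    0.5   54. ] 0.64
   side flap_push [-77.5  -5.2  34.5] 0.65
   side lip [-131.    -1.8   11.5] 0.88
```

View pics/s2.png

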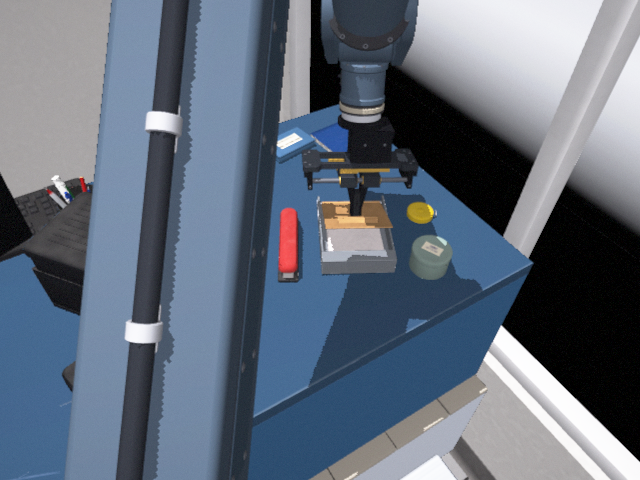

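The scene view shows the flap folded well over, with the tips on its outer face at (358,212) and the edge still above the tickets at (358,228). The lip is clear at (358,262).

```bash
python3 - <<'E'
from h import *
for th in (.28,.17):
    k=arc(th); bot.move_linear(*k,speed=.05); print(th,get_clock(),F(),np.round((np.array(get_tcp_pos())-k[0])*1e3,1))
p=state("scene"); state("side")
cv2.imwrite("pics/s3.png",cv2.resize(p["color"][185:285,300:420],None,fx=5,fy=5,interpolation=cv2.INTER_CUBIC))
E
```

```text
0.28 12.5917 [ 1.   -0.95  0.94] [-0.3  0.2  0.2]
0.17 12.925 [0.73 0.25 0.47] [ 0.2 -0.2  0.2]
   scene flap_hinge [-5.5  2.8  2.7] 0.91
   scene flap_edge [-125.8   -2.2   23.2] 0.76
   scene flap_push [-79.9   1.2  15.2] 0.91
   scene lip [-131.7   -0.6   10.1] 0.97
   side flap_hinge [ 4.1  0.4 -0.7] 0.83
   side flap_edge [-125.9    2.6   22.2] 0.94
   side flap_push [-84.8  -6.4  17.2] 0.86
   side lip [-128.4   -5.9   11.2] 0.57
```

View pics/s3.png

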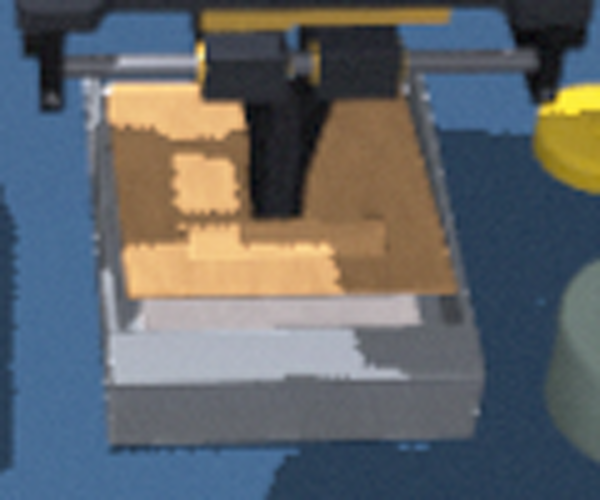

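The crop shows the flap nearly flat, its edge at row 297 and the lip's inner edge at row 328. The white lining still shows between them, so the edge is behind the lip.

```bash
python3 - <<'E'
from h import *
for th in (.1,.04,0.0):
    k=arc(th); bot.move_linear(*k,speed=.03); print(th,get_clock(),F(),np.round((np.array(get_tcp_pos())-k[0])*1e3,1))
off=.0015
p0=np.array(get_tcp_pos())
for i in range(6):
    f=np.mean([F()[2] for _ in range(5)])
    if f>3: break
    off-=.0008; k=arc(0,off=off); bot.move_linear(*k,speed=.01); bot.pause(.15); print(round(off*1e3,1),get_clock(),F(),np.round((np.array(get_tcp_pos())-p0)*1e3,1))
p=state("scene"); state("side")
cv2.imwrite("pics/s4.png",cv2.resize(p["color"][185:285,300:420],None,fx=5,fy=5,interpolation=cv2.INTER_CUBIC))
E
```

```text
0.1 13.7667 [ 0.51 -0.21  0.31] [-0.5  0.4 -0.1]
0.04 14.0833 [-1.16 -0.25  0.29] [-0.1  0.1  0. ]
0.0 14.3417 [-1.23 -0.36  0.43] [ 0.1 -0.1  0.2]
0.7 14.7417 [-1.   -0.73  3.13] [ 0.   0.  -0.7]
   scene flap_hinge [-3.6  4.5  4.7] 0.94
   scene flap_edge [-126.     0.9    2.9] 0.65
   scene flap_push [-82.7   0.4   4.7] 0.74
   scene lip [-1.323e+02  1.000e-01  1.000e+01] 0.66
   side flap_hinge [-0.4 -1.9 -2.7] 0.59
   side flap_edge [-127.     0.4   -0.5] 0.66
   side flap_push [-87.3  -5.8  -0.2] 0.72
   side lip [-127.1   -4.4    9.8] 0.86
```

View pics/s4.png

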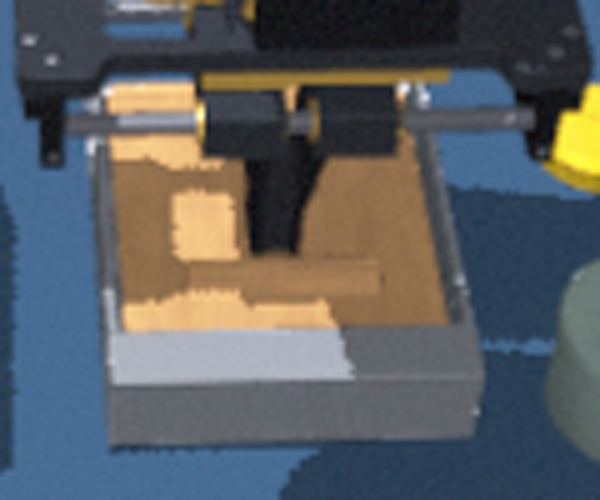

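The flap is flat with its edge just behind the lip, and the tips are about 12 mm short of the ridge at (285,270). Now I'll push forward while holding down lightly.

```bash
python3 - <<'E'
from h import *
z=.0007; X=-.086
while X>-.122:
    X-=.003
    bot.move_linear(*pose(X,z,0),speed=.03)
    f=np.mean([F() for _ in range(4)],0)
    v=np.array(get_tcp_pos())-H; print(round(X*1e3),round(z*1e3,2),round(get_clock(),2),f.round(1),"lead",round((v@u-.0095)*1e3,1))
    if f[2]<2.5: z-=.0004
    elif f[2]>6: z+=.0004
    if f[0]>7: break
p=state("scene"); state("side")
cv2.imwrite("pics/s5.png",cv2.resize(p["color"][185:285,300:420],None,fx=5,fy=5,interpolation=cv2.INTER_CUBIC))
E
```

```text
-89 0.7 15.49 [1.2 0.3 4.3] lead -88.4
-92 0.7 15.74 [ 1.3 -0.   4.9] lead -92.1
-95 0.7 15.99 [ 0.7 -0.2  5.1] lead -95.5
-98 0.7 16.24 [ 0.  -1.3  6.3] lead -98.6
-101 1.1 16.49 [ 0.6 -0.4  4.1] lead -101.9
-104 1.1 16.74 [1.6 0.2 3.4] lead -104.3
-107 1.1 16.99 [1.9 0.1 3.8] lead -107.3
-110 1.1 17.24 [ 1.6 -1.3  3.3] lead -110.5
-113 1.1 17.49 [ 5.9 -0.2  1. ] lead -111.7
-116 0.7 17.74 [7.  0.2 0.9] lead -113.3
-119 0.3 17.99 [ 7.3 -0.2  2.3] lead -115.7
   scene flap_hinge [-22.6   4.6   0.7] 0.76
   scene flap_edge [-1.486e+02 -2.800e+00 -1.000e-01] 0.68
   scene flap_push [-103.7    0.9    4.3] 0.59
   scene lip [-135.9    2.7    8.1] 0.88
   side flap_hinge [-18.1  -0.2  -4. ] 0.58
   side flap_edge [-149.2   -0.3    1.5] 0.92
   side flap_push [-108.3   -4.3   -0.5] 0.85
   side lip [-135.6   -5.5    9.3] 0.91
```

View pics/s5.png

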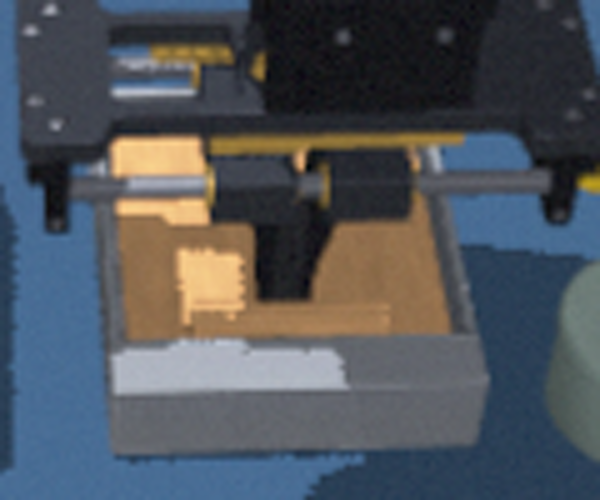

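Flap home: the edge is about 13 mm beneath the lip. The case crept about 4 mm, well within the limit. Next I'll unload, lift off and check.

```bash
python3 - <<'E'
from h import *
bot.move_linear(*pose(-.1145,.0015,0),speed=.02); print(F())
bot.move_linear(*pose(-.1125,.03,0),speed=.05)
bot.move_linear(*pose(-.10,.20,0),speed=.15); bot.pause(.5)
print(get_clock(),F())
p=state("scene"); q=state("side")
for c in (p,q):
    for l in ("stapler","tape_measure","button_tin","ticket_case"): print(l,[r["location"] for r in spot_point(c,l)[:1]])
cv2.imwrite("pics/s6.png",cv2.resize(p["color"][165:295,270:460],None,fx=4,fy=4,interpolation=cv2.INTER_CUBIC))
E
```

```text
[ 1.54 -2.12  1.81]
21.3833 [-0.34  0.18 -0.36]
   scene flap_hinge [-25.7   1.    3.9] 0.83
   scene flap_edge [-147.6   -2.9    5.3] 0.68
   scene flap_push [-103.5   -0.2    3.4] 0.97
   scene lip [-134.7    0.4   10.3] 0.65
   side flap_hinge [-92.1 117.5 -28. ] 0.31
   side flap_edge [-148.6    2.2    6.6] 0.66
   side flap_push [-106.7   -6.9    4.1] 0.71
   side lip [-133.    -4.8    9. ] 0.8
stapler [[0.5727, -0.167, 0.0016]]
tape_measure [[0.5231, -0.4407, 0.003]]
button_tin [[0.4091, -0.3635, -0.0008]]
ticket_case [[0.5307, -0.2822, 0.0015]]
stapler [[0.5743, -0.1708, 0.0001]]
tape_measure [[0.5241, -0.4392, -0.0006]]
button_tin [[0.4128, -0.3659, 0.0035]]
ticket_case [[0.5296, -0.2809, 0.0026]]
```

View pics/s6.png

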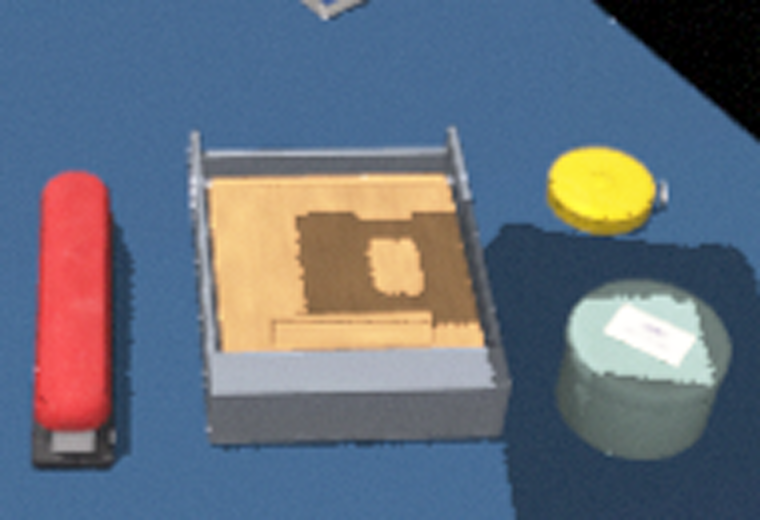

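The flap stays shut under the lip after release. The bystanders haven't moved and the arm is clear, so I'm handing in.

```bash
python3 -c "
from rig import *
print(order.finish_job(), get_clock())"
```

```text
the job is handed in; nothing more can be done
the job is handed in; nothing more can be done
```

The ticket case is shut and handed in (no verdict came back): the flap is held by the lip with its edge about 14 mm beneath it, the case crept about 4 mm, and the stapler, tape measure and tin did not move.

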